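# Seat a brass insert in the bench press and keep it held down

## Robot

A 6-joint arm with a two-finger parallel gripper is mounted at the origin on the work surface. World frame = base frame: x ahead of the robot, y to its left, z up, the work surface at z = 0. Lengths are in mm, angles in rad, forces in N, time in s.
With the tool pointing down it reaches from about 400 to 925 mm from the base axis. Payload 12.5 kg.
Tool frame: the origin (TCP) lies between the finger pads; the fingertips stand 14 mm ahead of it and the grasp point (between the pads) lies 5 mm behind it; x points along the fingers, y is the direction in which the jaws open and shut, and the axes are right-handed (so a half turn about x gives the same grasp; the last joint's range is limited). The gripper opens to 95 mm and grips with 3 to 60 N. Pads are 20 mm wide; open, the fingers measure 119 mm over their backs; the gripper's body (75 mm by 180 mm) begins 59 mm behind the grasp point.
Start: joints at [-1.21, 0.491, 1.559, -0, 1.092, -0.106], TCP at [281.293, -558.139, 228.661] pointing down, gripper open.
Joint ranges: [-3.1, 3.1], [-0.84, 2.19], [0.05, 2.79], [-1.13, 4.28], [0.06, 2.93], [-2.69, 2.69]. Speed limits (rad/s): [2.22, 2.22, 2.79, 3.14, 3.14, 3.14].

## Interface

Orientations are given as [roll, pitch, yaw] about the fixed x, y, z axes, in that order (R = Rz(yaw) Ry(pitch) Rx(roll)).
In Python, from cell import env, cams gives the robot as it stands.
- The arm moves only by the tool carry_out, never from a script. Its arguments are lists of equal length, an entry for each row: "grip": the closure, from -1 (fully open) to 1 (shut); "linear": the shift along the tool's x, y, z scaled (see below), a list of three; "turn": the turn about the tool's x scaled (see below). In form: {"grip": [grip, ...], "linear": [[tx, ty, tz], ...], "turn": [turn, ...]}. A call has 1 to 5 rows; each row shifts and turns the commanded pose from where the row before left it, along the tool's axes as they then stand; what a row does not reach is not made up. The controller multiplies each number of a shift by 0.5 m and each number of a turn by 180 degrees. A row lasts 1/10 s, in which the tool goes at most 50 mm and 8.59 degrees, less where a joint would pass 70% of its speed; a pose out of reach is approached as far as the arm can. A call with a number of a shift or a turn outside -1 to 1 is refused whole. A call with a gripper value outside its range is refused whole. The fingers move at their own pace and stop on an object; the grip force is fixed at half the most. Time passes only in rows, so rows that do not move let the fingers close. It gives the time, the measured TCP pose, the force and the opening at its end, in the units of the state.
- env.state(): the state, without advancing time (a new reading comes with each control period).
- cams.read_camera(name): name is "scene" or "side" or "wrist"; returns the picture (384x512x3 uint8, blue, green, red); there is no depth.
- cams.camera_info(name): a dict with "fx", "fy", "cx", "cy" (pixels), "view" (4x4, takes a point from world to camera coordinates). Camera axes: x right, y down, z forward; pixel columns grow to the right and rows downward; lengths in mm; the calibration is good to about 2 mm. A picture is of the moment at which its call begins: read the wrist's pose just before it. camera_info takes no time and is no camera call; for the wrist camera it gives the pose at the moment of the call.
- env.job_done(): hands the job in, once; it reports no verdict.
The state is a dict: "t": time; "joints": joint angles; "qvel": joint speeds; "tau": joint torques, N m; "eef_pos": TCP position; "tcp_rot": TCP orientation; "ft_force": force on the tool from outside, world axes, zero at the start; "moment": the same for the moment, N m; "opening": opening from 0.0 (shut) to 1.0 (fully open).
Only numpy, scipy, OpenCV 4.12 (cv2) and the standard library are available. Lean on these libraries where they do the work, as an engineer would, in place of code of your own. Each camera call takes 0.05 s, during which the arm holds its last target. There are 200 camera calls.

## Task

Slide the press's carriage until the brass insert standing proud in one of the three white bosses is centred under the press nose, with the press head still up. Then push the head's orange pad down until the top of the insert is level with the rim of its boss, no deeper, and keep holding it there so that the adhesive can grip: finish while still pressing. Never bring the head down off the insert, and leave the other things on the bench where they are.

Things in the scene. Friction and masses are not known exactly. Their poses are not given: they have to be found in the camera images.
- press: The bench press: a dark steel base plate 230 x 360 mm on the bench with a black upright column and a cross slide. Origin on the bench straight below the press nose; z up; x runs from the nose towards the column, 115 mm away (column 44 mm wide, top 256 mm above the bench); y is the slide's direction. It is fixed, but stands somewhere else and turned (yaw) in each episode.
- carriage (a joint): Travel of the carriage along the cross slide, m: 0 at the start, growing as it moves along the press's -y axis, end stop at 0.18. It stays where it is left (about 2 N of friction). The carriage bears an open white enclosure (88 x 140 x 20 mm) with three round white bosses in a row along the slide, 45 mm apart, 25 mm outside diameter, rims 52 mm above the bench. At the start all three bosses lie 65, 110 and 155 mm from the nose on its +y side; which holds the insert varies.
- knob (a point): Centre of the carriage's orange knob: an upright cylinder 26 mm in diameter from 32 to 70 mm above the bench, this point 51 mm above the bench. It is fixed to the carriage at the end of a 24 mm wide flat bar (top 22 mm above the bench), 115 mm from the row of bosses towards the press's -x, level with the middle boss.
- head (a joint): Travel of the black press head, m: 0 up (at rest), growing downwards, stop at 0.030. Its spring lifts it back when let go: about 4 N at the start, 200 N per m more with travel. The nose meets the insert at 0.010; the insert is level with the boss rim at 0.018, where about 11 N are needed in all.
- pad_top (a point): Centre of the top face of the head's round orange palm pad, 54 mm in diameter, exactly above the nose; 250 mm above the bench with the head up. Press down here. It moves with the head.
- nose (a point): Centre of the flat tip of the press nose, a steel pin 16 mm in diameter pointing down; 70 mm above the bench with the head up. It moves with the head.
- insert_center (a point): Centre of the brass insert: a loose upright cylinder 14 mm in diameter and 16 mm high in a 15 mm bore of one boss. It stands on a sprung pin (about 1 N, 200 N per m more) 8 mm proud of the rim, so its centre is 52 mm above the bench at the start and 44 mm when its top is level with the rim. It travels with the carriage and springs up again when let go. The other two bosses hold grey plugs, level with the rim.
- glue_bottle: White bottle, 40 mm in diameter, 100 mm tall: bystander, loose; its pose is that of its underside's centre. 
- insert_dish: Blue dish of small brass inserts, 84 mm in diameter, 22 mm high: bystander, loose; its pose is that of its underside's centre. 
- spare_insert: Large brass insert standing on the bench, 18 mm in diameter, 20 mm high: bystander, loose; its pose is that of its underside's centre. 
- screwdriver: Red screwdriver lying on the bench: bystander, loose.
- spare_shell: Empty white enclosure 130 x 100 x 28 mm: bystander, loose; its pose is that of its underside's centre. 
- bit_rack: Blue block 60 x 130 x 35 mm with steel bits, 84 mm high over all: bystander, loose; its pose is that of its underside's centre. 

How it is judged:
By the outcome, as a careful person would: the job done as asked, in the order asked, and still so for the second after the job is handed in, while the arm keeps its last pose, push and grip.
It also fails if it takes over 48 s, if anything falls off the work surface, if the arm or the gripper's body presses on something with over 40 N, if the wrist force passes 120 N, or if a joint passes its speed limit or range.

## Working session

There is one attempt and no reset: what is moved stays moved. The work goes in short steps, Python scripts to look and compute and a tool call to move; the robot and the scene stay as the last step left them, time stands still between calls to the robot, and variables do not carry over. Pictures are saved under pics/ and viewed, about 8 in all and at most 12, crops included, and the job is handed in when it is done.

Besides the shell and the picture viewer there is one more tool, called after ">>>" as name(argument=value, ...), one argument or row to a line, values as JSON. carry_out: Moves the arm, as the interface text tells. Shifts and turns lie within -1 to 1; 1 stands for 0.5 m of shift or 180 degrees of turn. Its arguments: {"type":"object","properties":{"grip":{"type":"array"},"linear":{"type":"array"},"turn":{"type":"array"}},"required":["grip","linear","turn"]}

```bash
mkdir -p pics; ls; python3 - <<'E'
from cell import env,cams
import cv2,numpy as np
s=env.state();print(s)
for n in ("scene","side"):
    im=cams.read_camera(n);cv2.imwrite(f"pics/{n}0.png",im)
    c=cams.camera_info(n);print(n,c)
a=[cv2.imread(f"pics/{n}0.png") for n in("scene","side")]
E
```

```text
pics
{'t': 0.0, 'joints': array([-1.20961702e+00,  4.91544254e-01,  1.55946102e+00,  1.85070817e-05,
        1.09168671e+00, -1.05606934e-01]), 'qvel': array([-9.25119068e-04,  5.60175978e-04,  3.50389631e-05, -2.72172511e-04,
        2.47233563e-03, -1.51356478e-04]), 'tau': array([-2.04291558e-03, -6.12655592e+01, -2.58178622e+01,  6.91750715e-02,
        4.82628378e-02, -8.51070740e-05]), 'eef_pos': array([ 281.19990492, -557.90973228,  228.0672613 ]), 'tcp_rot': array([-1.69133291,  1.56969687,  1.91703744]), 'ft_force': array([0.17638124, 0.31824424, 0.41067277]), 'moment': array([ 0.01342051, -0.05340857,  0.0362202 ]), 'opening': 1.0026472996000282}
scene {'fx': 385.3645235129592, 'fy': 385.3645235129592, 'cx': 256.1928772720644, 'cy': 189.98374537923772, 'view': array([[ 8.62102574e-02,  9.96184489e-01,  1.35740904e-02,
        -1.54405205e+01],
       [ 7.39054022e-01, -5.48093456e-02, -6.71412756e-01,
        -3.27814204e+02],
       [-6.68106986e-01,  6.79146526e-02, -7.40959280e-01,
         1.66166081e+03],
       [ 0.00000000e+00,  0.00000000e+00,  0.00000000e+00,
         1.00000000e+00]])}
side {'fx': 388.4101127644471, 'fy': 388.4101127644471, 'cx': 257.9204875837461, 'cy': 188.45186558619946, 'view': array([[-6.96967389e-01, -7.17100406e-01,  1.86163973e-03,
         3.76010264e+02],
       [-5.28726209e-01,  5.12124664e-01, -6.76887675e-01,
         3.98683240e+02],
       [ 4.84443035e-01, -4.72752933e-01, -7.36083969e-01,
         1.16501269e+03],
       [ 0.00000000e+00,  0.00000000e+00,  0.00000000e+00,
         1.00000000e+00]])}
```

View pics/scene0.png

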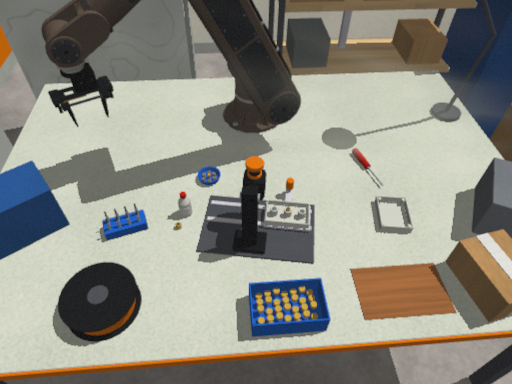

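View pics/side0.png

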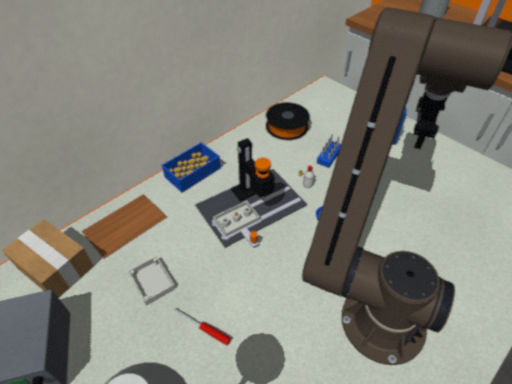

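Scene view: the pad is at about (255,163), the knob at (290,184), and the bosses at (268–303, 212). The column is on the far side of the nose from the robot. Next I'll triangulate pad and knob and zoom in on the bosses.

```bash
cat > h.py <<'E'
from cell import env,cams
import cv2,numpy as np
def orange(im):
    h=cv2.cvtColor(im,cv2.COLOR_BGR2HSV)
    return cv2.inRange(h,(5,170,120),(20,255,255))
def blobs(m,amin=15):
    n,l,s,c=cv2.connectedComponentsWithStats(m)
    return [(c[i].round(1),s[i]) for i in range(1,n) if s[i][4]>=amin]
def ray(c,uv):
    V=np.array(c['view']);R=V[:3,:3];o=-R.T@V[:3,3]
    d=R.T@np.array([(uv[0]-c['cx'])/c['fx'],(uv[1]-c['cy'])/c['fy'],1]);return o,d
def onplane(c,uv,z):
    o,d=ray(c,uv);return o+d*(z-o[2])/d[2]
def proj(c,p):
    V=np.array(c['view']);q=V[:3,:3]@np.array(p)+V[:3,3];return np.array([c['fx']*q[0]/q[2]+c['cx'],c['fy']*q[1]/q[2]+c['cy']])
E
python3 - <<'E'
from h import *
for n,(u,v,w,h) in dict(scene=(190,140,140,130),side=(180,125,140,130)).items():
    im=cv2.imread(f"pics/{n}0.png");c=cams.camera_info(n)
    for b in blobs(orange(im)):
        if u<b[0][0]<u+w and v<b[0][1]<v+h: print(n,b,[onplane(c,b[0],z).round(0) for z in (245,51)])
    cv2.imwrite(f"pics/c_{n}.png",cv2.resize(im[v:v+h,u:u+w],None,fx=2.8,fy=2.8,interpolation=cv2.INTER_CUBIC))
cv2.imwrite("pics/crop.png",np.hstack([cv2.imread("pics/c_scene.png"),cv2.imread("pics/c_side.png")]))
E
```

```text
scene (array([255. , 164.6]), array([246, 157,  18,  22, 225], dtype=int32)) [array([565., -40., 245.]), array([365., -21.,  51.])]
scene (array([290. , 181.9]), array([287, 178,   6,  11,  42], dtype=int32)) [array([640.,  50., 245.]), array([459.,  92.,  51.])]
side (array([281.3, 132.8]), array([270, 127,  26,  10, 105], dtype=int32)) [array([ 624., -197.,  245.]), array([ 781., -376.,   51.])]
side (array([261.9, 166.1]), array([255, 158,  15,  20, 197], dtype=int32)) [array([551., -28., 245.]), array([ 692., -170.,   51.])]
side (array([253.3, 236. ]), array([251, 231,   6,  12,  58], dtype=int32)) [array([369., 184., 245.]), array([471.,  89.,  51.])]
```

View pics/crop.png

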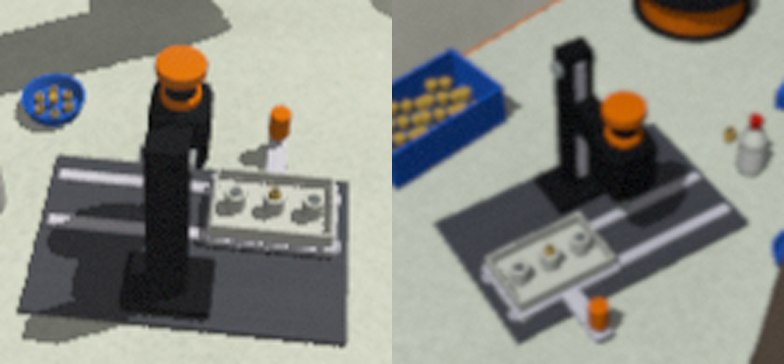

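The insert is the brass-topped middle boss (scene crop (274,195), side crop (549,250)), so the carriage has to travel 110 mm. First I'll take two-view fixes and work out the tool axes.

```bash
cat >> h.py <<'E'
from scipy.spatial.transform import Rotation as Ro
def R(): return Ro.from_euler('xyz',env.state()['tcp_rot']).as_matrix()
def need(p):
    s=env.state();d=np.array(p)-s['eef_pos'];return (R().T@d/500).round(4)
def tri(cs,uvs):
    A=np.zeros((3,3));b=np.zeros(3)
    for c,uv in zip(cs,uvs):
        o,d=ray(c,uv);d/=np.linalg.norm(d);M=np.eye(3)-np.outer(d,d);A+=M;b+=M@o
    return np.linalg.solve(A,b)
E
python3 - <<'E'
from h import *
cs=[cams.camera_info(n) for n in("scene","side")]
print(tri(cs,[(254.6,162.5),(262.7,163.2)]),[onplane(c,u,250).round(0) for c,u in zip(cs,[(254.6,162.5),(262.7,163.2)])])
print(tri(cs,[(290,181.9),(253.3,236)]))
print(R().round(3));w=cams.camera_info("wrist");V=w['view'];r=V[:3,:3];print('wcam',-r.T@V[:3,3],r.round(2),w['fx'])
print(need([281,-558,345]),need([470,50,345]))
E
```

```text
[557.84596932 -40.01852844 245.79153576] [array([562., -41., 250.]), array([555., -36., 250.])]
[466.54196975  91.10408699  58.13823975]
[[-0.     0.45  -0.893]
 [ 0.001 -0.893 -0.45 ]
 [-1.    -0.001 -0.   ]]
wcam [ 349.6047913  -524.61821004  384.64434626] [[ 0.45 -0.89 -0.  ]
 [-0.86 -0.43  0.27]
 [-0.24 -0.12 -0.96]] 280.11795974497625
[-0.2338 -0.0003  0.0005] [-0.2328 -0.9161 -0.8844]
```

>>> carry_out(
  grip=[-1,-1,-1,-1,-1],
  linear=[
    [-0.08,0,0],
    [-0.08,0,0],
    [-0.074,0,0],
    [0,-0.065,-0.063],
    [0,-0.065,-0.063],
  ],
  turn=[0,0,0,0,0],
)

```text
t: 0.6
eef_pos: [308.2, -471.2, 345.8]
tcp_rot: [1.658, 1.57, -1.018]
ft_force: [0.8, 0.2, -0.4]
opening: 0.999
```

>>> carry_out(
  grip=[-1,-1,-1,-1,-1],
  linear=[
    [0,-0.065,-0.063],
    [0,-0.065,-0.063],
    [0,-0.065,-0.063],
    [0,-0.065,-0.063],
    [0,-0.065,-0.063],
  ],
  turn=[0,0,0,0,0],
)

```text
t: 1.1
eef_pos: [375.9, -253.9, 345.5]
tcp_rot: [-1.352, 1.571, 2.256]
ft_force: [0.7, -0.5, -0.6]
opening: 1.002
```

>>> carry_out(
  grip=[-1,-1,-1,-1,-1],
  linear=[
    [0,-0.065,-0.063],
    [0,-0.065,-0.063],
    [0,-0.065,-0.063],
    [0,-0.065,-0.063],
    [0,-0.065,-0.063],
  ],
  turn=[0,0,0,0,0],
)

```text
t: 1.6
eef_pos: [443.4, -37.9, 345.6]
tcp_rot: [1.407, 1.571, -1.268]
ft_force: [0.8, -0.9, 0.1]
opening: 1.001
```

>>> carry_out(
  grip=[-1,-1,-1,-1,-1],
  linear=[
    [0,-0.065,-0.063],
    [0,-0.065,-0.063],
    [0,0,0],
    [0,0,0],
    [0,0,0],
  ],
  turn=[0,0,-0.0466,-0.0466,-0.0466],
)

```text
t: 2.1
eef_pos: [470.2, 47.2, 345.3]
tcp_rot: [-0.799, 1.57, -3.027]
ft_force: [-0.4, -0.0, 0.3]
opening: 1.001
```

>>> carry_out(
  grip=[-1,-1,-1,-1,-1],
  linear=[
    [0,0,0],
    [0,0,0],
    [0,0,0],
    [0,0,0],
    [0,0,0],
  ],
  turn=[-0.0466,-0.0466,-0.0466,-0.0466,-0.0466],
)

```text
t: 2.6
eef_pos: [470.2, 46.7, 345.4]
tcp_rot: [-1.475, 1.57, -2.972]
ft_force: [-0.3, 0.7, -0.4]
opening: 1.002
```

>>> carry_out(
  grip=[-1,-1,-1,-1,-1],
  linear=[
    [0,0,0],
    [0,0,0],
    [0,0,0],
    [0,0,0],
    [0,0,0],
  ],
  turn=[-0.0466,-0.0466,-0.0466,-0.0466,-0.0466],
)

```text
t: 3.1
eef_pos: [470.2, 46.7, 345.4]
tcp_rot: [-2.237, 1.57, -3.002]
ft_force: [-0.5, -0.7, 0.1]
opening: 1.004
```

>>> carry_out(
  grip=[-1,-1,-1,-1,-1],
  linear=[
    [0,0,0],
    [0,0,0],
    [0,0,0],
    [0,0,0],
    [0,0,0],
  ],
  turn=[-0.0466,-0.0466,-0.0466,-0.0466,0],
)

```text
t: 3.6
eef_pos: [470.2, 46.6, 345.4]
tcp_rot: [-2.781, 1.57, -2.965]
ft_force: [-0.8, -0.2, -0.2]
opening: 1.001
```

```bash
python3 - <<'E'
from h import *
s=env.state();print(s['t'],s['eef_pos'],s['joints'],R().round(3))
c=cams.camera_info("wrist");im=cams.read_camera("wrist");cv2.imwrite("pics/w1.png",im)
for b in blobs(orange(im)): print(b,onplane(c,b[0],70),onplane(c,b[0],250))
E
```

```text
3.6 [470.2242071   46.64943521 345.40885167] [-4.09776235e-02  1.58596239e-01  1.73928015e+00 -1.08285432e-04
  1.24418044e+00 -1.42791581e+00] [[-0.     0.183  0.983]
 [-0.     0.983 -0.183]
 [-1.    -0.    -0.   ]]
(array([198.7, 256.2]), array([184, 253,  30,   8, 108], dtype=int32)) [612.31363454 -85.71469399  70.        ] [522.26360363 -25.0602181  250.        ]
(array([192.1, 297.1]), array([167, 287,  51,  25, 993], dtype=int32)) [ 689.471223   -116.92461261   70.        ] [567.26907434 -43.2647409  250.        ]
```

View pics/w1.png

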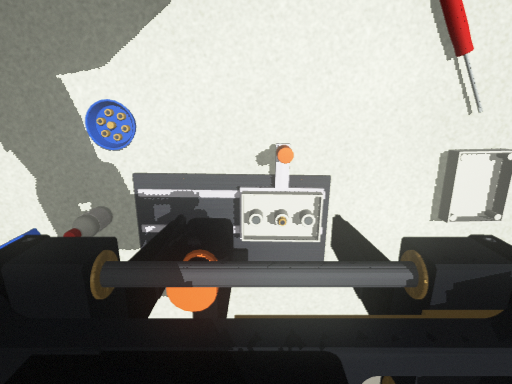

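The wrist view shows the knob at (285,155), the insert top at (283,219) in the middle boss, plugs at (257,219) and (308,219), and the pad at (192,295), partly hidden.

```bash
python3 - <<'E'
from h import *
im=cv2.imread("pics/w1.png");c=cams.camera_info("wrist")
h=cv2.cvtColor(im,cv2.COLOR_BGR2HSV);m=cv2.inRange(h,(3,90,150),(25,255,255))
for b in blobs(m,8): print(b)
bb=[b for b in blobs(m,60) if 270<b[0][0]<300 and b[0][1]<180][0]
k=onplane(c,bb[0],68);print('knob',k)
pts=[onplane(c,u,52) for u in((257,219),(308,219))];print(pts)
ins=onplane(c,(283,219.5),60);print('ins',ins)
d=pts[1]-pts[0];d*=np.sign(d[1]);print('row yaw',np.degrees(np.arctan2(-d[0],d[1])),np.linalg.norm(d))
# plate top edge fit
g=h[:,:,2].astype(int);P=[]
for u in list(range(145,270,8))+list(range(300,326,6)):
    col=g[155:200,u];P.append(onplane(c,(u,155+np.argmin(np.diff(col))+.5),10))
P=np.array(P);q=np.polyfit(P[:,1],P[:,0],1);print('edge yaw',np.degrees(np.arctan(-q[0])),np.std(P[:,0]-np.polyval(q,P[:,1])))
print('knob->ins dir yaw',np.degrees(np.arctan2((ins-k)[1],(ins-k)[0])),np.linalg.norm((ins-k)[:2]))
E
```

```text
(array([108.4, 111.9]), array([105, 109,   7,   7,  24], dtype=int32))
(array([121.2, 115.9]), array([117, 113,   8,   7,  27], dtype=int32))
(array([100.7, 120.8]), array([ 97, 118,   8,   7,  25], dtype=int32))
(array([110.5, 124.7]), array([107, 122,   8,   7,  40], dtype=int32))
(array([125.5, 127.9]), array([122, 125,   7,   7,  23], dtype=int32))
(array([105., 133.]), array([102, 130,   7,   7,  27], dtype=int32))
(array([117.3, 136.3]), array([114, 134,   7,   6,  23], dtype=int32))
(array([285.2, 154.6]), array([277, 145,  17,  19, 218], dtype=int32))
(array([282.1, 220. ]), array([279, 217,   7,   8,  30], dtype=int32))
(array([200.8, 255.4]), array([197, 254,   9,   3,  16], dtype=int32))
(array([191.6, 297.1]), array([ 166,  287,   52,   25, 1023], dtype=int32))
knob [467.41601545  87.96204763  68.        ]
[array([570.4514477 ,  23.23737936,  52.        ]), array([586.93721991, 109.2796441 ,  52.        ])]
ins [576.50176381  66.83471132  60.        ]
row yaw -10.846467928733508 87.60737415944652
edge yaw -11.395214556211506 9.875162348328482
knob->ins dir yaw -10.961132880402538 111.11284729917908
```

>>> carry_out(
  grip=[-1,-1,-1,-1,-1],
  linear=[
    [0,0.08,-0.025],
    [0.09,0,0],
    [0.09,0,0],
    [0.09,0,0],
    [0.09,0,0],
  ],
  turn=[0,0,0,0,0],
)

```text
t: 4.15
eef_pos: [465.2, 88.4, 164.2]
tcp_rot: [0.114, 1.57, -0.077]
ft_force: [0.9, 0.5, -0.7]
opening: 0.998
```

>>> carry_out(
  grip=[-1,-1,-1,-1,-1],
  linear=[
    [0.08,0,0],
    [0,0,0],
    [0,0,0],
    [0,0,0],
    [0,0,0],
  ],
  turn=[0,0,0,0,0],
)

```text
t: 4.65
eef_pos: [466.3, 88.3, 127.5]
tcp_rot: [0.203, 1.567, 0.017]
ft_force: [-0.4, -0.0, 0.3]
opening: 0.999
```

```bash
python3 - <<'E'
from h import *
s=env.state();print(s['t'],s['eef_pos'],s['ft_force'])
c=cams.camera_info("wrist");im=cams.read_camera("wrist");cv2.imwrite("pics/w2.png",im)
h=cv2.cvtColor(im,cv2.COLOR_BGR2HSV);m=cv2.inRange(h,(3,90,150),(25,255,255))
for b in blobs(m,100): print(b,onplane(c,b[0],68))
E
```

```text
4.65 [466.29581488  88.32320675 127.45183348] [-0.41019838 -0.04922107  0.25941523]
(array([262.8, 197.7]), array([246, 185,  29,  21, 302], dtype=int32)) [458.97012892  92.22617644  68.        ]
```

View pics/w2.png

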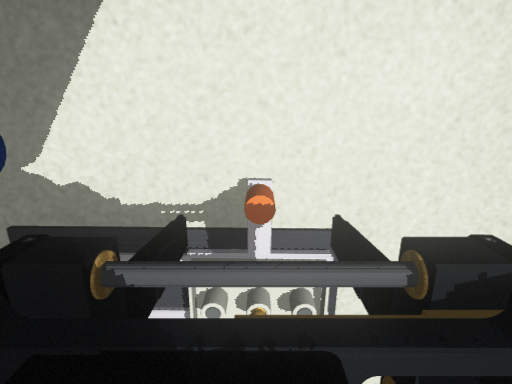

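The knob is at (260,204), midway between the fingertips at (185,220) and (337,220). The lower part of it is its shaded top face. I'll check its top centre and the joints.

```bash
python3 - <<'E'
from h import *
s=env.state();c=cams.camera_info("wrist");print(s['joints'].round(3),R().round(4))
im=cv2.imread("pics/w2.png");h=cv2.cvtColor(im,cv2.COLOR_BGR2HSV);m=cv2.inRange(h,(0,120,40),(25,255,255));m[240:]=0
for b in blobs(m,100): print(b)
for u in((259.5,209),): print(onplane(c,u,70))
for z in(70,32): print(z,proj(c,(466,88.5,z)))
E
```

```text
[ 0.048  0.427  2.031 -0.     0.681 -1.336] [[ 3.000e-03  1.856e-01  9.826e-01]
 [ 1.000e-04  9.826e-01 -1.856e-01]
 [-1.000e+00  6.000e-04  2.900e-03]]
(array([260. , 204.8]), array([245, 185,  30,  39, 912], dtype=int32))
[467.01417261  87.94899134  70.        ]
70 [259.93813747 207.71502894]
32 [259.78717749 194.16765616]
```

>>> carry_out(
  grip=[-1,-1,-1,-1,-1],
  linear=[
    [0.05,0,0],
    [0.05,0,0],
    [0.04,0,0],
    [0,0,0],
    [0,0,0],
  ],
  turn=[0,0,0,0,0],
)

```text
t: 5.2
eef_pos: [465.8, 88.3, 56.5]
tcp_rot: [0.093, 1.57, -0.093]
ft_force: [-0.3, -0.5, 0.7]
opening: 0.998
```

>>> carry_out(
  grip=[0,0.5,0.8,0.8,0.8],
  linear=[
    [0,0,0],
    [0,0,0],
    [0,0,0],
    [0,0,0],
    [0,0,0],
  ],
  turn=[0,0,0,0,0],
)

```text
t: 5.7
eef_pos: [465.5, 88.3, 55.8]
tcp_rot: [-0.024, 1.57, -0.21]
ft_force: [0.0, 1.2, 0.8]
opening: 0.638
```

>>> carry_out(
  grip=[0.8,0.8,0.8,0.8],
  linear=[
    [0,0,0],
    [0,0,0],
    [0,0,0],
    [0,0,0],
  ],
  turn=[0,0,0,0],
)

```text
t: 6.1
eef_pos: [465.5, 88.2, 55.6]
tcp_rot: [-2.174, 1.571, -2.36]
ft_force: [-0.9, -0.1, 0.1]
opening: 0.303
```

>>> carry_out(
  grip=[1,1,1],
  linear=[
    [0,0,0],
    [0,0,0],
    [0,0,0],
  ],
  turn=[0,0,0],
)

```text
t: 6.4
eef_pos: [465.4, 88.3, 55.6]
tcp_rot: [-2.228, 1.571, -2.414]
ft_force: [0.3, 1.0, -0.8]
opening: 0.27
```

>>> carry_out(
  grip=[1,1],
  linear=[
    [0,0.004,0],
    [0,0,0],
  ],
  turn=[0,0],
)

```text
t: 6.6
eef_pos: [465.6, 89.3, 55.6]
tcp_rot: [-1.92, 1.569, -2.105]
ft_force: [-0.8, -14.3, 0.3]
opening: 0.267
```

>>> carry_out(
  grip=[1,1,1,1,1],
  linear=[
    [0,-0.01,0],
    [0,-0.025,0],
    [0,-0.03,0],
    [0,-0.03,0],
    [0,-0.03,0],
  ],
  turn=[0,0,0,0,0],
)

```text
t: 7.1
eef_pos: [453.5, 28.1, 55.6]
tcp_rot: [-3.135, 1.57, 2.962]
ft_force: [-2.2, 3.1, 1.0]
opening: 0.269
```

>>> carry_out(
  grip=[1,1,1,1,1],
  linear=[
    [0,-0.03,0],
    [0,-0.03,0],
    [0,-0.025,0],
    [0,-0.0132,0],
    [0,0,0],
  ],
  turn=[0,0,0,0,0],
)

```text
t: 7.6
eef_pos: [443.8, -20.4, 55.5]
tcp_rot: [-3.046, 1.568, 3.05]
ft_force: [-7.0, -0.1, 3.5]
opening: 0.266
```

```bash
python3 - <<'E'
from h import *
s=env.state();print(s['t'],s['eef_pos'],s['ft_force'])
y=R()[:,1];print(y,(s['eef_pos']-[465.4,88.3,55.6])@y,(s['eef_pos']-[465.6,89.3,55.6])@y)
for n in("wrist","scene","side"): cv2.imwrite(f"pics/{n}3.png",cams.read_camera(n))
a=cv2.imread("pics/scene3.png")[140:270,190:330];b=cv2.imread("pics/side3.png")[125:255,180:320]
k=dict(fx=2.8,fy=2.8,interpolation=cv2.INTER_CUBIC)
cv2.imwrite("pics/c3.png",np.hstack([cv2.resize(a,None,**k),cv2.resize(b,None,**k)]))
E
```

```text
7.6 [443.82466724 -20.42305142  55.54595317] [-6.95076041 -0.0571271   3.5448175 ]
[ 1.85820082e-01  9.82583758e-01 -2.35217082e-04] -110.83862185097456 -111.85836962553243
```

View pics/c3.png

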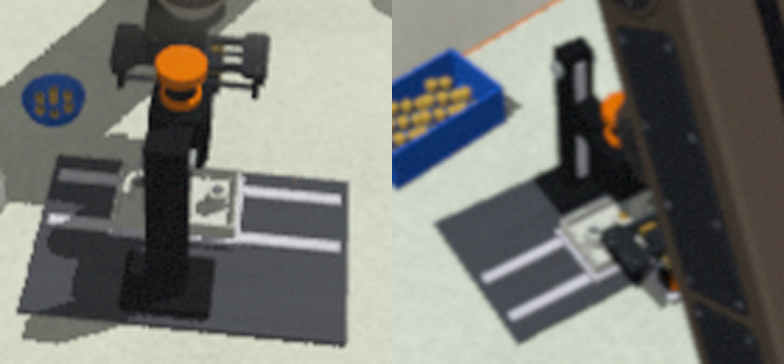

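>>> carry_out(
  grip=[1,1,1,1],
  linear=[
    [0,0.0026,-0.001],
    [0,0,0],
    [0,0,0],
    [0,0,0],
  ],
  turn=[0,0,0,0],
)

```text
t: 8.15
eef_pos: [444.3, -18.2, 55.6]
tcp_rot: [-3.03, 1.569, 3.068]
ft_force: [-6.0, -0.2, 2.1]
opening: 0.272
```

```bash
python3 - <<'E'
from h import *
s=env.state();print(s['t'],s['eef_pos'],s['ft_force'])
y=R()[:,1];print(y,(s['eef_pos']-[465.4,88.3,55.6])@y)
E
```

```text
8.15 [444.25054337 -18.17966829  55.55734599] [-5.95786466 -0.22394551  2.14705288]
[ 1.84836326e-01  9.82769306e-01 -1.56522809e-04] -108.55413085166893
```

>>> carry_out(
  grip=[1,1,1,1],
  linear=[
    [0,-0.0018,0],
    [0,0,0],
    [0,0,0],
    [0,0,0],
  ],
  turn=[0,0,0,0],
)

```text
t: 8.55
eef_pos: [444.1, -18.9, 55.6]
tcp_rot: [-3.119, 1.569, 2.978]
ft_force: [-4.7, 0.7, 2.5]
opening: 0.266
```

```bash
python3 - <<'E'
from h import *
s=env.state();print(s['t'],s['eef_pos'],s['ft_force'])
y=R()[:,1];print(y,(s['eef_pos']-[465.4,88.3,55.6])@y)
E
```

```text
8.55 [444.11753974 -18.89868821  55.56934938] [-4.6993258   0.66462975  2.54782458]
[ 1.84814672e-01  9.82773390e-01 -3.02158105e-05] -109.2853282070328
```

>>> carry_out(
  grip=[0.2,0,0,0,0],
  linear=[
    [0,0,0],
    [0,0,0],
    [0,0,0],
    [0,0,0],
    [0,0,0],
  ],
  turn=[0,0,0,0,0],
)

```text
t: 9.05
eef_pos: [444.9, -19.0, 55.6]
tcp_rot: [-0.202, 1.57, -0.388]
ft_force: [0.9, 0.1, 0.1]
opening: 0.495
```

>>> carry_out(
  grip=[0,0,0,0,0],
  linear=[
    [-0.05,0,0],
    [-0.08,0,0],
    [-0.08,0,0],
    [-0.08,0,0],
    [-0.08,0,0],
  ],
  turn=[0,0,0,0,0],
)

```text
t: 9.55
eef_pos: [444.4, -18.9, 242.4]
tcp_rot: [-0.302, 1.57, -0.488]
ft_force: [0.3, 0.2, 0.5]
opening: 0.504
```

>>> carry_out(
  grip=[0,0,0,0,0],
  linear=[
    [-0.08,0,0],
    [-0.08,0,0],
    [-0.05,0,0],
    [0,0,0],
    [0,0,0],
  ],
  turn=[0,0,0,0,0],
)

```text
t: 10.05
eef_pos: [444.6, -18.9, 345.4]
tcp_rot: [-0.111, 1.57, -0.297]
ft_force: [-0.6, 0.6, 0.1]
opening: 0.497
```

```bash
python3 - <<'E'
from h import *
s=env.state();print(s['t'],s['eef_pos'],s['ft_force'])
c=cams.camera_info("wrist");im=cams.read_camera("wrist");cv2.imwrite("pics/w4.png",im)
h=cv2.cvtColor(im,cv2.COLOR_BGR2HSV);m=cv2.inRange(h,(3,90,120),(25,255,255))
for b in blobs(m,60): print(b,onplane(c,b[0],68),onplane(c,b[0],250))
E
```

```text
10.05 [444.55270956 -18.88667564 345.4003982 ] [-0.61421309  0.64646257  0.09744075]
(array([258.6, 161.2]), array([251, 152,  16,  19, 241], dtype=int32)) [444.32307199 -20.18124439  68.        ] [413.33016476 -14.03802192 250.        ]
(array([257.9, 300.2]), array([ 233,  287,   50,   28, 1311], dtype=int32)) [693.5018226  -68.53304678  68.        ] [557.98877652 -42.10825099 250.        ]
(array([439. , 301.7]), array([424, 287,  31,  31, 791], dtype=int32)) [757.16934131 253.05252936  68.        ] [594.9504149  144.58552964 250.        ]
```

View pics/w4.png

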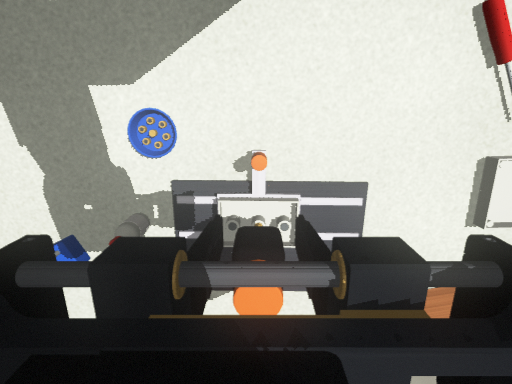

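Carriage is aligned: the knob (259,161) and pad centre column (258) agree to about 0.2 mm along the slide, and the plugs at (233,225) and (285,225) sit symmetrically about the head. Next I close the gripper and move over the pad.

>>> carry_out(
  grip=[1,1,1,1,1],
  linear=[
    [0,0,0.07],
    [0,-0.002,0.08],
    [0,0,0.079],
    [0.07,0,0],
    [0.05,0,0],
  ],
  turn=[0,0,0,0,0],
)

```text
t: 10.6
eef_pos: [557.1, -41.2, 282.0]
tcp_rot: [-3.124, 1.567, 2.973]
ft_force: [-0.1, 0.3, 0.2]
opening: 0.138
```

>>> carry_out(
  grip=[1,1,1,1,1],
  linear=[
    [0.02,0,0],
    [0,0,0],
    [0,0,0],
    [0,0,0],
    [0,0,0],
  ],
  turn=[0,0,0,0,0],
)

```text
t: 11.1
eef_pos: [557.3, -41.1, 276.7]
tcp_rot: [-0.042, 1.569, -0.228]
ft_force: [0.4, 0.4, -0.0]
opening: 0.006
```

>>> carry_out(
  grip=[1,1,1,1,1],
  linear=[
    [0,0,0],
    [0,0,0],
    [0,0,0],
    [0,0,0],
    [0,0,0],
  ],
  turn=[0,0,0,0,0],
)

```text
t: 11.6
eef_pos: [557.1, -41.1, 275.6]
tcp_rot: [-1.237, 1.571, -1.423]
ft_force: [0.5, 0.9, 0.6]
opening: 0.006
```

```bash
python3 - <<'E'
from h import *
s=env.state();print(s['t'],s['eef_pos'],s['ft_force'],s['opening'])
c=cams.camera_info("wrist");im=cams.read_camera("wrist");a=cams.read_camera("scene")[140:270,190:330]
cv2.imwrite("pics/w5.png",np.hstack([cv2.resize(im[100:],(436,364*436//436*284//364)),cv2.resize(a,(306,284),interpolation=cv2.INTER_CUBIC)]))
E
```

```text
11.6 [557.10896099 -41.11024743 275.63171262] [0.48438444 0.92850811 0.56981302] 0.005539415061419292
```

View pics/w5.png

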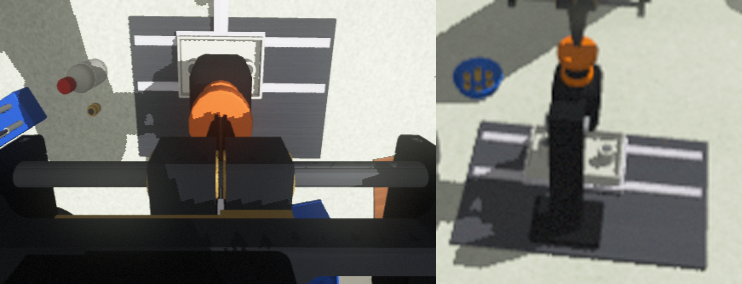

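The closed fingertips are over the pad centre at about (221,118), and the head is still up. Now to make contact.

>>> carry_out(
  grip=[1,1,1],
  linear=[
    [0.018,0,0],
    [0,0,0],
    [0,0,0],
  ],
  turn=[0,0,0],
)

```text
t: 12.0
eef_pos: [557.0, -41.1, 266.2]
tcp_rot: [-3.071, 1.57, 3.026]
ft_force: [0.1, 0.5, -0.3]
opening: 0.006
```

>>> carry_out(
  grip=[1,1,1],
  linear=[
    [0.006,0,0],
    [0,0,0],
    [0,0,0],
  ],
  turn=[0,0,0],
)

```text
t: 12.3
eef_pos: [557.3, -41.1, 264.0]
tcp_rot: [-0.101, 1.57, -0.287]
ft_force: [0.3, 0.1, 4.0]
opening: 0.005
```

>>> carry_out(
  grip=[1,1,1],
  linear=[
    [0.006,0,0],
    [0,0,0],
    [0,0,0],
  ],
  turn=[0,0,0],
)

```text
t: 12.6
eef_pos: [557.3, -41.2, 261.0]
tcp_rot: [-0.067, 1.57, -0.253]
ft_force: [1.3, -0.1, 4.6]
opening: 0.006
```

>>> carry_out(
  grip=[1,1,1],
  linear=[
    [0.006,0,0],
    [0,0,0],
    [0,0,0],
  ],
  turn=[0,0,0],
)

```text
t: 12.9
eef_pos: [557.3, -41.1, 257.9]
tcp_rot: [-0.155, 1.57, -0.341]
ft_force: [1.0, 0.8, 4.9]
opening: 0.0
```

Contact came at TCP z = 264, as predicted, so the insert is level at about 246 and 11 N.

>>> carry_out(
  grip=[1,1,1],
  linear=[
    [0.008,0,0],
    [0,0,0],
    [0,0,0],
  ],
  turn=[0,0,0],
)

```text
t: 13.2
eef_pos: [557.3, -41.2, 254.1]
tcp_rot: [-0.093, 1.57, -0.279]
ft_force: [0.4, 0.9, 6.1]
opening: 0.004
```

>>> carry_out(
  grip=[1,1,1],
  linear=[
    [0.006,0,0],
    [0,0,0],
    [0,0,0],
  ],
  turn=[0,0,0],
)

```text
t: 13.5
eef_pos: [557.3, -41.2, 251.2]
tcp_rot: [-0.114, 1.57, -0.3]
ft_force: [-0.4, -0.5, 8.3]
opening: 0.007
```

>>> carry_out(
  grip=[1,1,1],
  linear=[
    [0.006,0,0],
    [0,0,0],
    [0,0,0],
  ],
  turn=[0,0,0],
)

```text
t: 13.8
eef_pos: [557.3, -41.2, 248.4]
tcp_rot: [-0.087, 1.57, -0.273]
ft_force: [-0.6, -0.6, 8.9]
opening: 0.006
```

>>> carry_out(
  grip=[1,1,1,1,1],
  linear=[
    [0.0046,0,0],
    [0,0,0],
    [0,0,0],
    [0,0,0],
    [0,0,0],
  ],
  turn=[0,0,0,0,0],
)

```text
t: 14.3
eef_pos: [557.3, -41.1, 246.2]
tcp_rot: [-0.067, 1.57, -0.253]
ft_force: [-0.5, -0.2, 9.3]
opening: 0.007
```

```bash
python3 - <<'E'
from h import *
s=env.state();print(s['t'],s['eef_pos'],s['ft_force'])
k=dict(fx=4,fy=4,interpolation=cv2.INTER_CUBIC)
cv2.imwrite("pics/f6.png",np.hstack([cv2.resize(cams.read_camera("scene")[145:245,200:300],None,**k),cv2.resize(cams.read_camera("side")[145:245,200:300],None,**k)]))
print(env.state()['eef_pos'],env.state()['ft_force'])
E
```

```text
14.3 [557.30653893 -41.13521365 246.1949328 ] [-0.54579793 -0.18723581  9.33025206]
[557.32198836 -41.14104998 246.20547475] [-0.5183894   1.06307887  9.91245304]
```

View pics/f6.png

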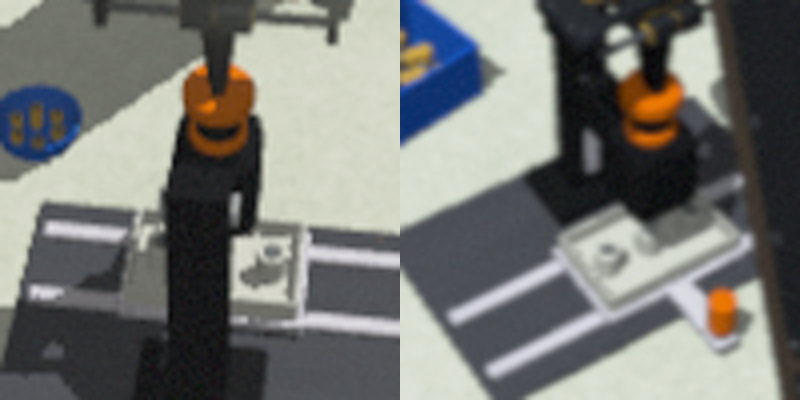

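The scene shows the head down on the carriage and the bystanders undisturbed. One last 0.2 mm, then hand in while holding.

>>> carry_out(
  grip=[1,1,1,1,1],
  linear=[
    [0.0004,0,0],
    [0,0,0],
    [0,0,0],
    [0,0,0],
    [0,0,0],
  ],
  turn=[0,0,0,0,0],
)

```text
t: 14.9
eef_pos: [557.3, -41.2, 246.0]
tcp_rot: [-0.079, 1.57, -0.265]
ft_force: [-0.6, 0.5, 10.0]
opening: 0.005
```

```bash
python3 - <<'E'
from h import *
s=env.state();print(s['t'],s['eef_pos'],s['ft_force'])
if 245.5<s['eef_pos'][2]<246.5: print(env.job_done())
E
```

```text
14.9 [557.29969299 -41.15959488 246.01866037] [-0.61653096  0.46491479 10.00799784]
the job is handed in; nothing more can be done
None
```

I centred the brass insert, which was in the middle boss, under the nose. I then pressed the pad down about 18 mm and handed the job in at t = 14.9 s while still pressing.

- **Carriage:** I gripped the knob, pushed it gently against what I took to be the zero end stop to set a reference, and slid it about 110 mm (estimated 109.8 ± 0.5 mm). After I released it, the camera showed knob and pad aligned to about 0.2 mm along the slide, with the head still up.
- **Press:** The fingertips met the pad at the expected height (TCP z = 264.0 mm, 4 N). The insert's added resistance showed after about 10 mm of travel. At hand-in the TCP was at 246.0 mm, which is 18.0 mm of travel, with 10.0 N on the tool. The task says about 11 N in all; the spring figures add up to 10.2 N.
- **Not seen directly:** The head hides the insert, so both "level with the rim" and "centred" rest on travel, force and the knob and pad alignment.
- **Bystanders:** None looked moved in the pictures that showed them, but I did not measure their positions afterwards.

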